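Put the bench-mounted gearshift in third

TASK

The gearshift unit bolted to the bench has been left with its lever somewhere in the left-hand slot of the H-gate (first and second gear). Put it in third so that its linkage can be set: push the lever to neutral, across to the right, then forward until it is fully home in the front right slot, and leave it there. Push it with the fingertips or the outside of the fingers, without gripping it or forcing it hard against the gate, and leave the tin, spanner, bearing and carton round the unit where they are.

Things in the scene. Friction and masses are not known exactly. Their poses are not given: they have to be found in the camera images.
- shift_unit: Gearshift unit fixed to the bench: cast aluminium, foot 190 x 140 x 10 mm, body 150 x 108 mm to 86 mm high, then a neck 106 x 88 mm under the steel gate plate. A 14 mm output shaft, 40 mm up, sticks out in front to about 152 mm from the origin and moves with the lever. Origin on the bench under the gate's centre; x = forward (shaft side, away from the robot), y = left, z = up; yaw within 0.4 rad.
- gate (a point): Centre of the gate's top face, 144 mm above the bench; axes as the unit's. Plate 108 x 90 x 8 mm. Its H: two fore-and-aft slots 18 mm wide, centred 18.5 mm left and right, ending 33 mm ahead and behind, joined by a cross lane (neutral) 22 mm wide. The tongues between them have round noses and really stop the lever. Front left = first, rear left = second, front right = third, rear right = fourth.
- gearstick: The lever: 12 mm steel rod standing up through the gate with a pear-shaped black knob on top. Origin on the pivot, 40 mm above the bench over the unit's origin; its z axis runs up the rod. Friction holds it wherever it is left; there is no spring. Moving it takes about 4 N fore and aft, 3 N across, at the knob. It cannot be pulled out.
- knob (a point): Centre of the knob at its widest (45 mm diameter), on the rod's axis 200 mm above the pivot, so about 240 mm above the bench. The knob reaches from 37 mm below this point to 19 mm above it.
- shift (a joint): Fore-and-aft lean of the lever in rad: 0 upright in neutral, positive forward. End stops at +0.262 (front end of a slot, knob about 52 mm ahead of neutral) and -0.262 (rear end). At most about 0.05 either side of 0 the lever passes freely across the neutral lane.
- select (a joint): Sideways lean of the lever in rad: positive to the right (unit's -y), negative to the left. Stops at +0.205 and -0.205 (knob about 41 mm either side of the middle); in the right-hand slot it reads +0.155 to +0.205, in the left-hand slot -0.205 to -0.155.
- grease_tin: Bystander: round dark steel tin, 72 mm diameter, 85 mm high, loose on the bench to the left of the unit. Origin at the centre of its underside.
- spanner: Bystander: steel spanner 190 mm long, lying loose on the bench to the right of the unit. Origin under its middle, x along it.
- bearing: Bystander: steel ring bearing, 52 mm outside diameter, 16 mm high, loose on the bench behind and to the left of the unit. Origin at the centre of its underside.
- clip_box: Bystander: closed cardboard carton 85 x 60 x 45 mm, loose on the bench to the front right of the unit. Origin at the centre of its underside.

How it is judged:
On the way:
1. the lever has crossed through neutral to the right-hand side (value of joint select above 0.12 rad and value of joint shift between -0.12 and 0.12 rad), for 0.05 s.
At the end, for the whole second after the job is handed in: The lever stands in the front right slot, leaning forward at least 0.215 rad of the 0.262 rad to the end of the slot (knob within about 9 mm of its foremost place) and to the right by at least 0.13 rad, at rest (value of joint shift above 0.215 rad and value of joint select above 0.13 rad and velocity of joint shift between -0.05 and 0.05 rad/s); the robot touches nothing.
It fails at once if the lever is gripped or forced: more than 35 N between the robot and the lever (contact force between gearstick and the fingers above 35 N or contact force between gearstick and the arm above 35 N).
It fails at once if a bystander is lifted, carried or shoved (over 30 mm) (distance of any of grease_tin, spanner, bearing, clip_box from where it was at the start of the episode above 0.03 m).
It also fails if it takes over 72 s, if anything falls off the work surface, if the arm or the gripper's body presses on something with over 40 N, if the wrist force passes 120 N, or if a joint passes its speed limit or range.

ROBOT

A 6-joint arm with a two-finger parallel gripper is mounted at the origin on the work surface. World frame = base frame: x ahead of the robot, y to its left, z up, the work surface at z = 0. Lengths are in m, angles in rad, forces in N, time in s.
With the tool pointing down it reaches from about 0.3 to 0.875 m from the base axis. Payload 6.4 kg.
Tool frame: the origin (TCP) lies on the front face of the gripper's body, between the roots of the fingers; the fingertips stand 73 mm ahead of it and the grasp point (between the pads) lies 54 mm ahead of it (env.tcp_to_tips is the distance from the TCP to the fingertips, in m); z points along the fingers, y is the direction in which the jaws open and shut (so a half turn about z gives the same grasp; the last joint's range is limited). The gripper opens to 85 mm and grips with 20 to 120 N. Pads are 22 mm wide; open, the fingers measure 114 mm over their backs; the gripper's body (76 mm by 85 mm) begins 54 mm behind the grasp point. The pads swing forward as they close: fully open they stand 13 mm farther back than shut.
Start: joints at [0.919, 0.181, 1.607, -0, 1.354, -0.206], TCP at [0.248, 0.519, 0.304] pointing down, gripper open.
Joint ranges: [-2.99, 2.99], [-0.89, 2.07], [0.3, 2.58], [-1.14, 4.28], [0, 2.63], [-3.12, 3.12]. Speed limits (rad/s): [2.57, 2.57, 3.01, 3.14, 3.14, 3.14].

INTERFACE

Orientations are given as a rotation vector (axis times angle).
In Python, from workcell import env, vision gives the robot as it stands. The module is installed in compiled form; this text tells all that it offers.
- The arm moves only by the shell command python3 -m pendant 'ROWS'. ROWS is a JSON object of lists of equal length, an entry for each row: "delta_pos": the shift along the tool's x, y, z in mm, a list of three; "turn": the turn about the tool's z in rad; "claw": the opening, from 0 (shut) to 1 (fully open). A call has 1 to 12 rows; each row shifts and turns the commanded pose from where the row before left it, along the tool's axes as they then stand; what a row does not reach is not made up. A row lasts 1/10 s, in which the tool goes at most 50 mm and 8.59 degrees, less where a joint would pass 70% of its speed; a pose out of reach is approached as far as the arm can. A call with a gripper value outside its range is refused whole. The fingers move at their own pace and stop on an object; the grip force is fixed at half the most. Time passes only in rows, so rows that do not move let the fingers close. It gives the time, the measured TCP pose, the force and the opening at its end, in the units of the state.
- env.observe(): the state, without advancing time (a new reading comes with each control period).
- vision.grab_frame(name): name is "scene" or "top" or "wrist"; returns a dict with "color" (480x640x3 uint8, red, green, blue), "intrinsics" (3x3 intrinsics, pixels), "xyz" and "rotation" of the camera in the world. Camera axes: x right, y up, looking along -z (the intrinsics and any distortion apply to the point x, -y, -z); pixel columns grow to the right and rows downward; lengths in m; the calibration is good to about 2 mm. The wrist camera is an equidistant fisheye: a pixel r from the principal point sees the ray r / f radians off the axis. A picture is of the moment at which its call begins. There is no depth.
- env.finish_job(): hands the job in, once; it reports no verdict.
The state is a dict: "time_s": time; "qpos": joint angles; "dq": joint speeds; "effort": joint torques, N m; "tcp_pos": TCP position; "tcp_rot": TCP orientation; "force": force on the tool from outside, world axes, zero at the start; "ft_torque": the same for the moment, N m; "finger_gap": opening from 0.0 (shut) to 1.0 (fully open).
Only numpy, scipy, OpenCV 4.12 (cv2) and the standard library are available. Lean on these libraries where they do the work, as an engineer would, in place of code of your own. Each camera call takes 0.05 s, during which the arm holds its last target.

## Working session

There is one attempt and no reset: what is moved stays moved. The work goes in short steps, Python scripts to look and compute and a shell command to move; the robot and the scene stay as the last step left them, time stands still between calls to the robot, and variables do not carry over. Pictures are saved under pics/ and viewed, and the job is handed in when it is done.

```bash
mkdir -p pics
cat > h.py <<'E'
import numpy as np,cv2
from workcell import env,vision
def shot(n,f):
    d=vision.grab_frame(n);cv2.imwrite(f'pics/{f}.png',d['color'][:,:,::-1])
    np.savez(f'pics/{f}.npz',K=d['intrinsics'],p=d['xyz'],R=d['rotation']);return d
E
python3 - <<'E'
from h import *
for n in('scene','top','wrist'):
    d=shot(n,n+'0');print(n,d['intrinsics'],d['xyz'],d['rotation'],[k for k in d])
s=env.observe();print(s)
E
```

```text
scene [[436.74123414   0.         321.14067841]
 [  0.         436.74123414 246.45047795]
 [  0.           0.           1.        ]] [1.0048915  0.28093986 0.84217288] [0.39557681 0.64639822 2.01230189] ['color', 'intrinsics', 'xyz', 'rotation']
top [[601.32979749   0.         323.23678344]
 [  0.         601.32979749 236.12427486]
 [  0.           0.           1.        ]] [0.40017273 0.04867096 1.10130869] [ 0.1371929  -0.16981455 -1.57013454] ['color', 'intrinsics', 'xyz', 'rotation']
wrist [[371.64829954   0.         318.17095044]
 [  0.         371.64829954 241.02529298]
 [  0.           0.           1.        ]] [0.18483522 0.54842824 0.37393077] [-0.25230393 -0.15829029  1.11674214] ['color', 'intrinsics', 'xyz', 'rotation']
{'time_s': 0.15, 'qpos': array([ 9.18712141e-01,  1.81392611e-01,  1.60777131e+00, -2.07129736e-05,
        1.35380337e+00, -2.06314405e-01]), 'dq': array([ 1.26652324e-03, -3.02721312e-03, -2.44769721e-03,  4.42877073e-04,
       -1.93830185e-03,  9.77231727e-05]), 'effort': array([ 3.20111403e-04, -4.45264864e+01, -3.51691067e+01, -3.29028990e-04,
        5.83474495e-03, -2.30992953e-06]), 'tcp_pos': array([0.24770696, 0.51854761, 0.30318193]), 'tcp_rot': array([-6.94301049e-01, -3.06334264e+00,  1.97629497e-03]), 'force': array([1.1921774 , 0.45003163, 0.45192992]), 'ft_torque': array([-0.04706286, -0.05789756, -0.02910603]), 'finger_gap': 0.999966313008038}
```

View pics/scene0.png

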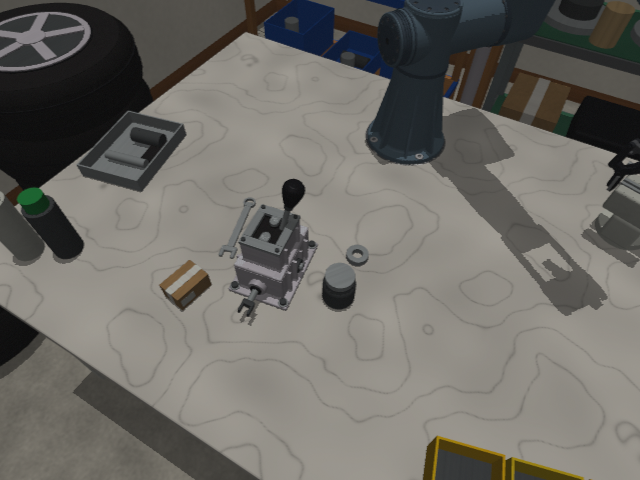

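View pics/top0.png

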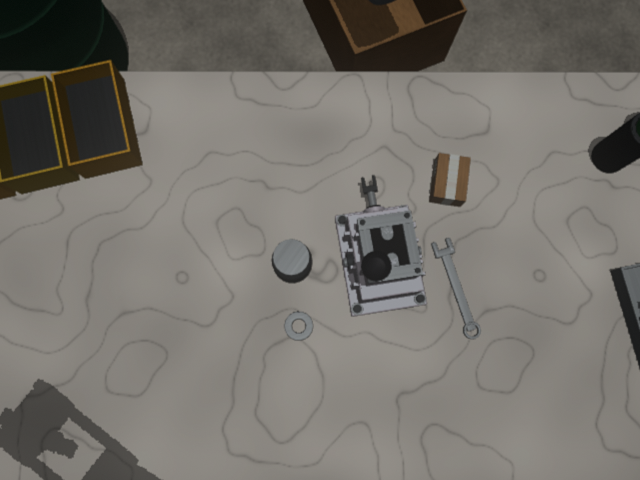

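The lever leans back and to the left, which is second gear. In the top view the knob is near (376,266) and the gate near (389,246). I'll zoom in to locate both precisely.

Run:
```python
import cv2
t=cv2.imread('pics/top0.png')[165:325,320:440];cv2.imwrite('pics/topz.png',cv2.resize(t,None,fx=5,fy=5,interpolation=cv2.INTER_CUBIC)[:,:][0:800])
t=cv2.imread('pics/top0.png')[195:315,325:435];cv2.imwrite('pics/topz.png',cv2.resize(t,None,fx=5,fy=5,interpolation=cv2.INTER_CUBIC))
t=cv2.imread('pics/scene0.png')[170:325,220:380];cv2.imwrite('pics/scz.png',cv2.resize(t,None,fx=3.8,fy=3.8,interpolation=cv2.INTER_CUBIC))
```

```text
(no output)
```

View pics/topz.png

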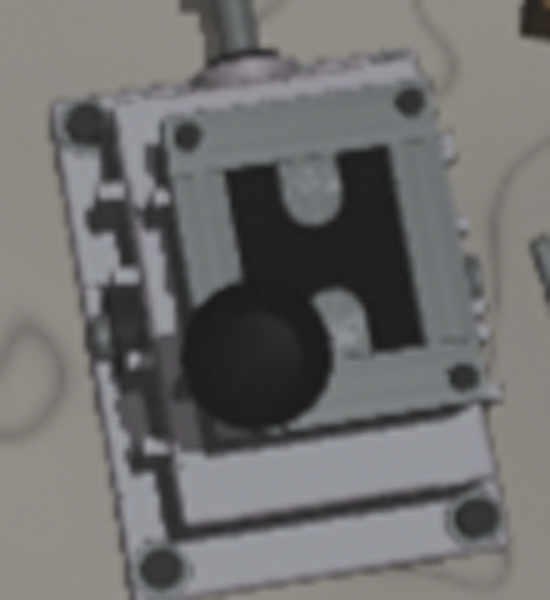

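View pics/scz.png

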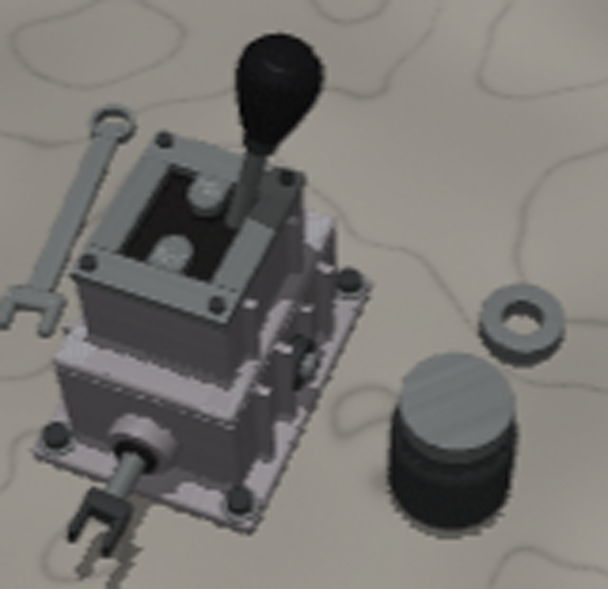

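```bash
cat >> h.py <<'E'
from scipy.spatial.transform import Rotation as Ro
from scipy.optimize import least_squares
def proj(f,P):
    z=np.load(f'pics/{f}.npz');R=Ro.from_rotvec(z['R']).as_matrix() if z['R'].size==3 else z['R']
    c=(np.asarray(P)-z['p'])@R; c=c*[1,-1,-1]; K=z['K']
    return np.c_[K[0,0]*c[:,0]/c[:,2]+K[0,2],K[1,1]*c[:,1]/c[:,2]+K[1,2]]
def u2w(v,P):
    c,s=np.cos(v[2]),np.sin(v[2]);P=np.atleast_2d(P).astype(float)
    return np.c_[v[0]+c*P[:,0]-s*P[:,1],v[1]+s*P[:,0]+c*P[:,1],P[:,2]]
def knob_u(sh,se,L=.2):  # approx
    d=np.array([np.tan(sh),-np.tan(se),1]);d/=np.linalg.norm(d);return np.array([0,0,.04])+L*d
E
python3 - <<'E'
from h import *
U=np.array([[33,27.5,144],[33,-27.5,144],[-33,-27.5,144],[54,45,144],[54,-45,144],[-54,-45,144],[-54,45,144]])/1000
T=np.array([[228,172],[387,148],[424,343],[163,122],[415,80],[490,397],[207,437]])/5+[325,195]
S=np.array([[-54,45,144],[54,45,144],[54,-45,144],[-54,-45,144]])/1000
Sp=np.array([[303,176],[237,322],[77,272],[155,135]])/3.8+[220,170]
f=lambda v:np.r_[(proj('top0',u2w(v,U))-T).ravel(),(proj('scene0',u2w(v,S))-Sp).ravel()]
r=least_squares(f,[.5,0,0.1],loss='soft_l1');v=r.x;print(v);print(f(v).reshape(-1,2).round(1))
np.save('v.npy',v)
kt=np.array([257,353])/5+[325,195];ks=np.array([280,76])/3.8+[220,170]
g=lambda q:np.r_[(proj('top0',u2w(v,knob_u(*q)))-kt).ravel(),(proj('scene0',u2w(v,knob_u(*q)))-ks).ravel()]
q=least_squares(g,[-.2,-.18]);print(q.x,q.fun,u2w(v,knob_u(*q.x)))
for s in [(0,-.18),(0,.18),(.262,.18)]:print(u2w(v,knob_u(*s)))
for n,p in dict(tin=(292,260),bear=(299,325),box=(452,178),spa=(443,250),spb=(472,330)).items():
    h={'tin':.085,'bear':.016,'box':.045}.get(n,.008)
    print(n,least_squares(lambda w:(proj('top0',[[w[0],w[1],h]])-p).ravel(),[.4,0]).x)
E
```

```text
[ 0.57174237 -0.07770262  0.15476055]
[[-2.3  0.3]
 [-1.  -0.1]
 [-0.8  0.4]
 [-2.1 -0.5]
 [ 1.5 -0.5]
 [-0.9  0.7]
 [ 0.7  1.5]
 [-0.8 -0.7]
 [-4.7  0.4]
 [-4.   0. ]
 [-1.  -1.8]]
[-0.20282666 -0.1978707 ] [-1.17678194  0.85010435 -1.95565866  0.17586328] [[ 0.52674139 -0.04571626  0.23222847]]
[[ 0.56622312 -0.04232465  0.23676874]]
[[ 0.57726162 -0.1130806   0.23676874]]
[[ 0.62748974 -0.10404561  0.23025845]]
tin [0.55985726 0.0804554 ]
bear [0.45319813 0.06973865]
box [ 0.71719718 -0.21103037]
spa [ 0.58966876 -0.19662939]
spb [ 0.44280777 -0.24255869]
```

```bash
cat >> h.py <<'E'
def overlay(f,out,v,q,box,k):
    im=cv2.imread(f'pics/{f}.png');x0,y0,x1,y1=box
    im=cv2.resize(im[y0:y1,x0:x1],None,fx=k,fy=k,interpolation=cv2.INTER_CUBIC)
    t=lambda p:((p+.5-[x0,y0])*k).astype(np.int32)
    for a,b,z,c in((.054,.045,.144,(0,0,255)),(.033,.0275,.144,(0,255,255)),(.095,.07,.01,(0,255,0)),(.095,.07,.0,(255,255,0))):
        cv2.polylines(im,[t(proj(f,u2w(v,[[a,b,z],[a,-b,z],[-a,-b,z],[-a,b,z]])))],True,c,1)
    for L in(.104,.2):cv2.circle(im,tuple(int(i) for i in t(proj(f,u2w(v,knob_u(*q,L=L))))[0]),3,(0,0,255),-1)
    cv2.imwrite(f'pics/{out}.png',im)
E
python3 - <<'E'
from h import *
v=np.load('v.npy');q=(-.203,-.198)
overlay('top0','ov1',v,q,(325,195,435,315),5);overlay('scene0','ov2',v,q,(220,170,340,320),4)
E
```

```text
(no output)
```

View pics/ov1.png

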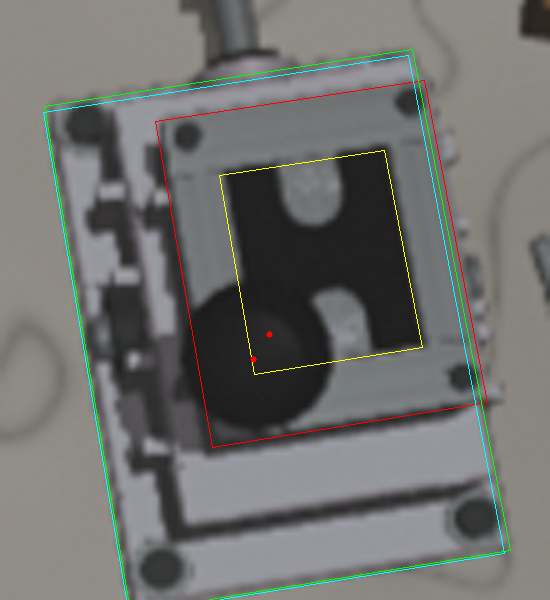

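View pics/ov2.png

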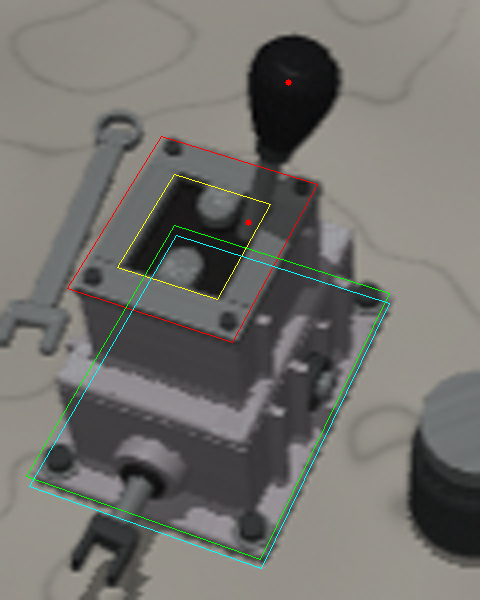

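The model overlay fits within about 1 px, so the pose is good. I'll shut the fingers and turn the tool so that its y axis points along the unit's forward axis.

```bash
python3 -m pendant '{"delta_pos":[[0,0,0],[0,0,0],[0,0,0],[0,0,0],[0,0,0],[0,0,0],[0,0,0],[0,0,0],[0,0,0]],"turn":[0.139,0.139,0.139,0.139,0.139,0.139,0.139,0,0],"claw":[0,0,0,0,0,0,0,0,0]}'
python3 -m pendant '{"delta_pos":[[-40,8,0],[-40,8,0],[-40,8,0],[-40,8,0],[-40,8,0],[-40,8,0],[-40,8,0],[-40,8,0],[-40,8,0],[-40,8,0],[-40,8,0],[0,0,0]],"turn":[0,0,0,0,0,0,0,0,0,0,0,0],"claw":[0,0,0,0,0,0,0,0,0,0,0,0]}'
cat >> h.py <<'E'
def rel(P=None):
    v=np.load('v.npy');s=env.observe();R=Ro.from_rotvec(s['tcp_rot']).as_matrix()
    d=s['tcp_pos']-np.array([v[0],v[1],0]);c,sn=np.cos(v[2]),np.sin(v[2])
    print('t',s['time_s'],'unit xyz mm',(np.array([c*d[0]+sn*d[1],-sn*d[0]+c*d[1],d[2]])*1000).round(1),'F',np.round(s['force'],1),'gap',round(s['finger_gap'],2),'toolx deg',np.degrees(np.arctan2(R[1,0],R[0,0])).round(2),'tz',R[:,2].round(3))
E
python3 - <<'E'
from h import *
v=np.load('v.npy');v[1]=-.079;np.save('v.npy',v);rel();shot('scene','scene1');shot('wrist','wrist1')
E
```

```text
time_s: 1.05
tcp_pos: [0.2479, 0.5187, 0.3036]
tcp_rot: [2.042, 2.387, -0.001]
force: [-0.5, -0.2, 0.8]
finger_gap: -0.004
time_s: 2.25
tcp_pos: [0.403, 0.0934, 0.3042]
tcp_rot: [2.048, 2.379, -0.001]
force: [0.6, 0.8, 0.0]
finger_gap: 0.0
t 2.25 unit xyz mm [-140.2  196.4  304.2] F [0.6 0.8 0. ] gap 0.0 toolx deg 98.55 tz [ 0.001 -0.002 -1.   ]
```

View pics/scene1.png

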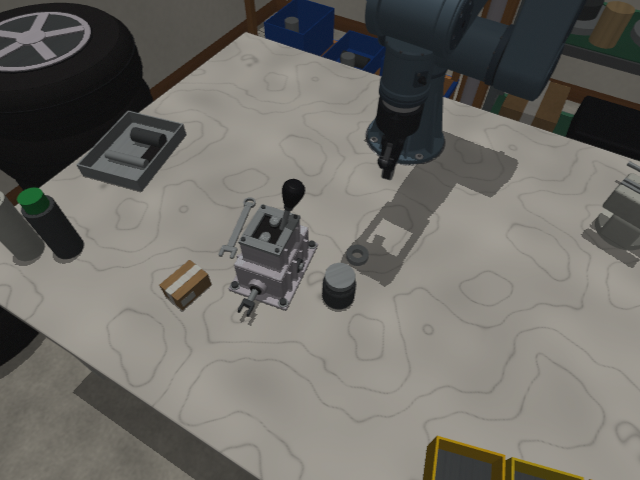

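View pics/wrist1.png

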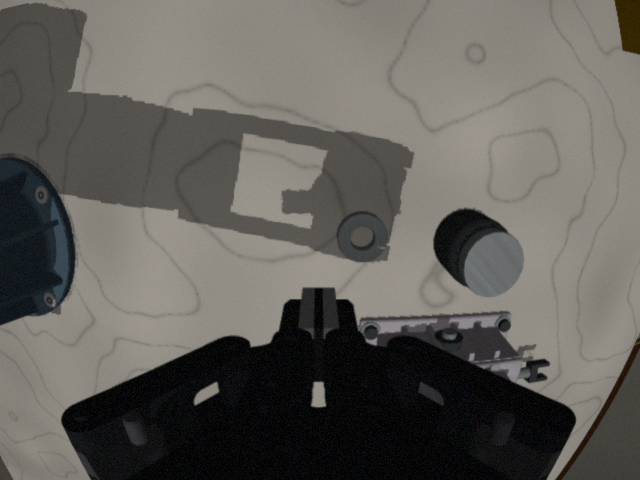

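The bearing, tin and unit are clear of the path. The closed linkage bulges along tool y, so I'll push with the slim x face. I'll turn 90° and line up behind the knob.

```bash
python3 -m pendant '{"delta_pos":[[0,0,0],[0,0,0],[0,0,0],[0,0,0],[0,0,0],[0,0,0],[0,0,0],[0,0,0],[0,0,0],[0,0,0],[0,0,0],[0,0,0]],"turn":[-0.143,-0.143,-0.143,-0.143,-0.143,-0.143,-0.143,-0.143,-0.143,-0.143,-0.143,0],"claw":[0,0,0,0,0,0,0,0,0,0,0,0]}'
python3 -m pendant '{"delta_pos":[[-5,-26,0],[-5,-26,0],[-5,-26,0],[-5,-26,0],[-5,-26,0],[-10,-26,6],[-5,0,6],[0,0,0],[0,0,0]],"turn":[0,0,0,0,0,0,0,0,0],"claw":[0,0,0,0,0,0,0,0,0]}'
python3 - <<'E'
from h import *
rel();shot('scene','scene2');shot('top','top2')
a=cv2.imread('pics/scene2.png')[120:320,200:400];b=cv2.imread('pics/top2.png')[180:340,300:460]
cv2.imwrite('pics/c2.png',np.hstack([cv2.resize(a,(400,400)),cv2.resize(b,(400,400))]))
E
```

```text
time_s: 3.55
tcp_pos: [0.4009, 0.0987, 0.3038]
tcp_rot: [0.25, -3.131, -0.001]
force: [-0.8, -0.5, 0.2]
finger_gap: -0.001
time_s: 4.45
tcp_pos: [0.4646, -0.0495, 0.2915]
tcp_rot: [0.242, -3.131, -0.001]
force: [-0.1, 0.1, 0.6]
finger_gap: 0.003
t 4.45 unit xyz mm [-101.3   45.7  291.5] F [-0.1  0.1  0.6] gap 0.0 toolx deg -171.15 tz [-0.001  0.001 -1.   ]
```

View pics/c2.png

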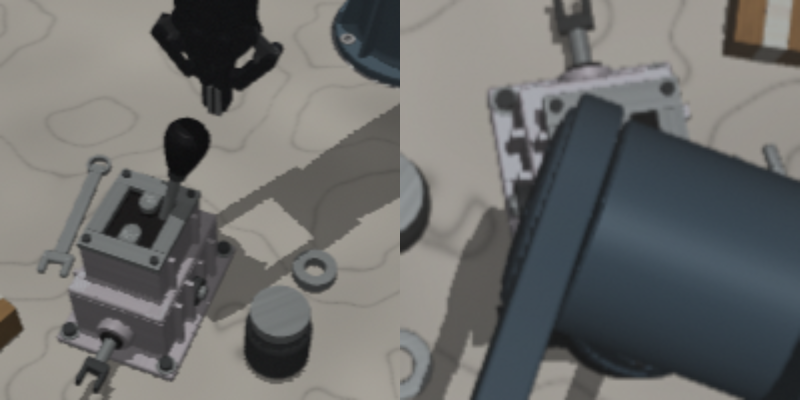

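```bash
python3 -m pendant '{"delta_pos":[[-10,-6,0],[-6,0,0],[-4,0,0],[-3,0,0],[-3,0,0],[-3,0,0],[-3,0,0],[0,0,0]],"turn":[0,0,0,0,0,0,0,0],"claw":[0,0,0,0,0,0,0,0]}'
python3 -c "from h import *;rel()"
python3 -m pendant '{"delta_pos":[[-3,0,0],[-3,0,0],[-3,0,0],[-3,0,0],[0,0,0]],"turn":[0,0,0,0,0],"claw":[0,0,0,0,0]}'
python3 - <<'E'
from h import *
rel();shot('scene','scene3')
a=cv2.imread('pics/scene3.png')[120:320,200:400]
cv2.imwrite('pics/c3.png',cv2.resize(a,(600,600)))
E
```

```text
time_s: 5.35
tcp_pos: [0.4973, -0.0518, 0.2918]
tcp_rot: [0.242, -3.131, -0.0]
force: [-4.5, 0.1, 2.8]
finger_gap: -0.004
t 5.35 unit xyz mm [-69.4  38.4 291.8] F [-4.5  0.1  2.8] gap -0.0 toolx deg -171.16 tz [-0.001  0.    -1.   ]
time_s: 5.85
tcp_pos: [0.5096, -0.0499, 0.2919]
tcp_rot: [-0.242, 3.132, 0.0]
force: [-2.8, 0.6, 3.4]
finger_gap: 0.001
t 5.85 unit xyz mm [-56.9  38.3 291.9] F [-2.8  0.6  3.4] gap 0.0 toolx deg -171.16 tz [ 0.  0. -1.]
```

View pics/c3.png

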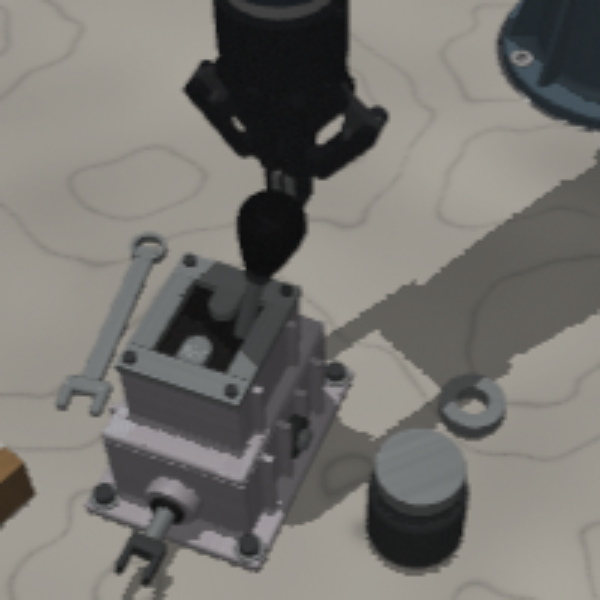

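The fingers are behind the knob and the lever moves with about 4 N. I'll carry on to neutral.

```bash
python3 -m pendant '{"delta_pos":[[-4,0,0],[-4,0,0],[-4,0,0],[-4,0,0],[-4,0,0],[-2,0,0],[0,0,0]],"turn":[0,0,0,0,0,0,0],"claw":[0,0,0,0,0,0,0]}'
python3 -c "from h import *;rel()"
python3 -m pendant '{"delta_pos":[[10,0,0],[30,0,0],[30,0,0],[10,0,0],[0,0,0]],"turn":[0,0,0,0,0],"claw":[0,0,0,0,0]}'
cat >> h.py <<'E'
def knobfit(f,c0,box):
    # rod/knob lean from dark-knob pixel picked by hand
    v=np.load('v.npy');g=lambda q:(proj(f,u2w(v,knob_u(*q)))-c0).ravel()
    return least_squares(g,[0,0]).x
E
python3 - <<'E'
from h import *
rel();shot('scene','scene4');shot('top','top4')
a=cv2.imread('pics/scene4.png')[170:270,220:320];b=cv2.imread('pics/top4.png')[190:290,340:440]
cv2.imwrite('pics/c4.png',np.hstack([cv2.resize(a,(400,400)),cv2.resize(b,(400,400))]))
E
```

```text
time_s: 6.6
tcp_pos: [0.5315, -0.0465, 0.2918]
tcp_rot: [-0.242, 3.132, 0.0]
force: [-2.5, 0.2, 2.4]
finger_gap: -0.001
t 6.6 unit xyz mm [-34.8  38.3 291.8] F [-2.5  0.2  2.4] gap -0.0 toolx deg -171.15 tz [ 0.  0. -1.]
time_s: 7.1
tcp_pos: [0.4515, -0.059, 0.2921]
tcp_rot: [-0.24, 3.131, -0.001]
force: [0.8, -0.4, 0.4]
finger_gap: -0.001
t 7.1 unit xyz mm [-115.8   38.3  292.1] F [ 0.8 -0.4  0.4] gap -0.0 toolx deg -171.23 tz [ 0.001 -0.    -1.   ]
```

View pics/c4.png

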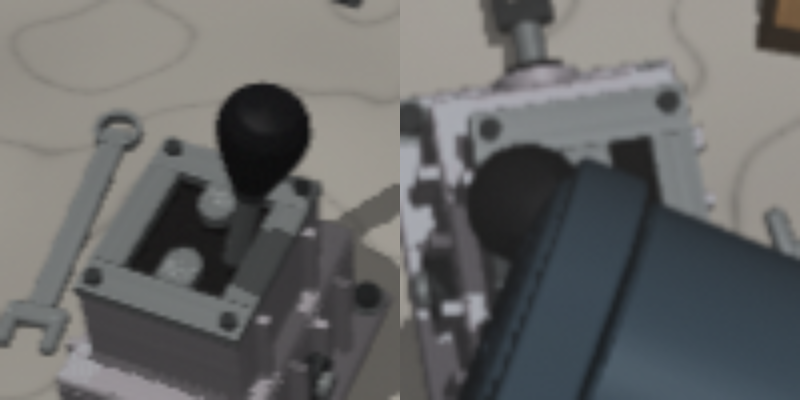

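Run:
```python
from h import *
v=np.load('v.npy');ks=np.array([285.8,202.5]);kt=np.array([371.2,240.2])
g=lambda q:np.r_[(proj('top4',u2w(v,knob_u(*q)))-kt).ravel(),(proj('scene4',u2w(v,knob_u(*q)))-ks).ravel()]
r=least_squares(g,[0,-.18]);print(r.x,r.fun,knob_u(*r.x))
for s in(-.03,0,.03):print(s,proj('top4',u2w(v,knob_u(s,-.2))),proj('scene4',u2w(v,knob_u(s,-.2))))
```

```text
[-0.00853038 -0.20549172] [-0.92903662  0.89734095 -1.64955596  0.33379978] [-0.00167016  0.04080829  0.23578533]
-0.03 [[371.51642096 243.75035449]] [[284.51912227 201.0406041 ]]
0 [[370.80559453 239.85125847]] [[283.24690439 203.22029861]]
0.03 [[370.10824945 235.98001949]] [[281.95232576 205.4741263 ]]
```

Neutral is confirmed, with shift about -0.01 and select about -0.20. Next I'll go to the knob's left side and turn so that the x face pushes right.

```bash
python3 -m pendant '{"delta_pos":[[0,30,0],[0,32,0],[0,0,0]],"turn":[0,0,0],"claw":[0,0,0]}'
python3 -m pendant '{"delta_pos":[[0,0,0],[0,0,0],[0,0,0],[0,0,0],[0,0,0],[0,0,0],[0,0,0],[0,0,0],[0,0,0],[0,0,0],[0,0,0],[0,0,0]],"turn":[0.143,0.143,0.143,0.143,0.143,0.143,0.143,0.143,0.143,0.143,0.143,0],"claw":[0,0,0,0,0,0,0,0,0,0,0,0]}'
python3 -c "from h import *;rel()"
python3 -m pendant '{"delta_pos":[[0,25,0],[0,30,0],[0,30,0],[0,29,0],[0,0,0],[0,0,0]],"turn":[0,0,0,0,0,0],"claw":[0,0,0,0,0,0]}'
python3 - <<'E'
from h import *
rel();shot('scene','scene5')
a=cv2.imread('pics/scene5.png')[120:320,200:400]
cv2.imwrite('pics/c5.png',cv2.resize(a,(600,600)))
E
```

```text
time_s: 7.5
tcp_pos: [0.4429, 0.005, 0.2919]
tcp_rot: [-0.247, 3.131, 0.002]
force: [0.4, -0.5, 0.5]
finger_gap: -0.002
time_s: 8.7
tcp_pos: [0.4435, 0.002, 0.292]
tcp_rot: [2.047, 2.382, 0.0]
force: [-0.1, 0.4, 0.1]
finger_gap: 0.001
t 8.7 unit xyz mm [-114.2   99.7  292. ] F [-0.1  0.4  0.1] gap 0.0 toolx deg 98.64 tz [ 0.001 -0.    -1.   ]
time_s: 9.3
tcp_pos: [0.5556, 0.0196, 0.2911]
tcp_rot: [-2.042, -2.386, 0.001]
force: [-0.3, -0.5, 0.0]
finger_gap: -0.003
t 9.3 unit xyz mm [ -0.8  99.9 291.1] F [-0.3 -0.5  0. ] gap -0.0 toolx deg 98.89 tz [-0.001  0.    -1.   ]
```

View pics/c5.png

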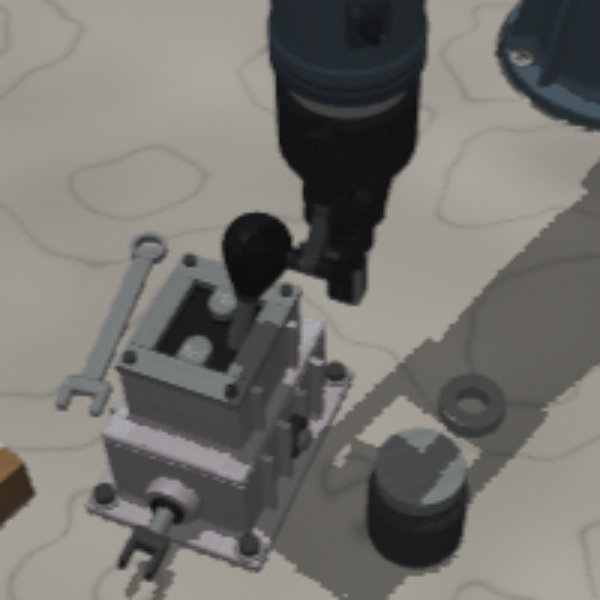

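```bash
python3 -m pendant '{"delta_pos":[[-12,0,0],[-8,0,0],[-4,0,0],[-3,0,0],[-4,0,0],[-4,0,0],[-4,0,0],[-4,0,0],[0,0,0]],"turn":[0,0,0,0,0,0,0,0,0],"claw":[0,0,0,0,0,0,0,0,0]}'
python3 -c "from h import *;rel()"
python3 -m pendant '{"delta_pos":[[-4,0,0],[-4,0,0],[-4,0,0],[-4,0,0],[-4,0,0],[0,0,0]],"turn":[0,0,0,0,0,0],"claw":[0,0,0,0,0,0]}'
python3 -c "from h import *;rel()"
python3 -m pendant '{"delta_pos":[[-4,0,0],[-4,0,0],[-4,0,0],[-4,0,0],[-4,0,0],[0,0,0]],"turn":[0,0,0,0,0,0],"claw":[0,0,0,0,0,0]}'
python3 - <<'E'
from h import *
rel();shot('scene','scene6');shot('top','top6')
a=cv2.imread('pics/scene6.png')[170:270,220:320];b=cv2.imread('pics/top6.png')[190:290,340:440]
cv2.imwrite('pics/c6.png',np.hstack([cv2.resize(a,(400,400)),cv2.resize(b,(400,400))]))
E
```

```text
time_s: 10.25
tcp_pos: [0.5619, -0.0233, 0.2919]
tcp_rot: [2.047, 2.383, -0.0]
force: [-1.2, 2.4, 1.3]
finger_gap: -0.0
t 10.25 unit xyz mm [ -1.1  56.6 291.9] F [-1.2  2.4  1.3] gap -0.0 toolx deg 98.69 tz [ 0. -0. -1.]
time_s: 10.85
tcp_pos: [0.5649, -0.0433, 0.2918]
tcp_rot: [2.047, 2.383, -0.001]
force: [-0.6, 1.4, 1.5]
finger_gap: 0.0
t 10.85 unit xyz mm [ -1.3  36.3 291.8] F [-0.6  1.4  1.5] gap 0.0 toolx deg 98.67 tz [-0. -0. -1.]
time_s: 11.45
tcp_pos: [0.5679, -0.0631, 0.2919]
tcp_rot: [2.047, 2.383, -0.0]
force: [0.0, 0.6, 1.3]
finger_gap: -0.001
t 11.45 unit xyz mm [ -1.3  16.3 291.9] F [0.  0.6 1.3] gap -0.0 toolx deg 98.67 tz [ 0. -0. -1.]
```

View pics/c6.png

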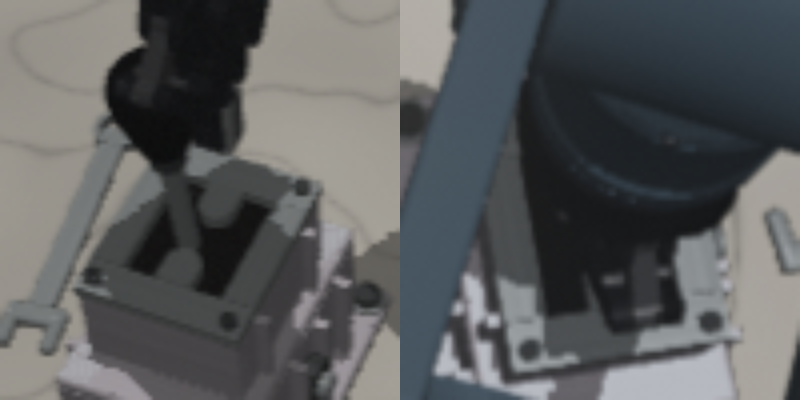

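The lever has gone past the middle between the tongues and is leaning right. I'll continue gently.

```bash
python3 -m pendant '{"delta_pos":[[-4,0,0],[-4,0,0],[-4,0,0],[0,0,0]],"turn":[0,0,0,0],"claw":[0,0,0,0]}'
python3 -c "from h import *;rel()"
python3 -m pendant '{"delta_pos":[[-3,0,0],[-3,0,0],[0,0,0]],"turn":[0,0,0],"claw":[0,0,0]}'
python3 - <<'E'
from h import *
rel();shot('scene','scene7')
a=cv2.imread('pics/scene7.png')[170:270,220:320]
cv2.imwrite('pics/c7.png',cv2.resize(a,(500,500)))
E
```

```text
time_s: 11.95
tcp_pos: [0.5697, -0.0748, 0.2917]
tcp_rot: [-2.047, -2.383, 0.0]
force: [0.2, 2.4, 1.1]
finger_gap: 0.0
t 11.95 unit xyz mm [ -1.4   4.5 291.7] F [0.2 2.4 1.1] gap 0.0 toolx deg 98.68 tz [-0. -0. -1.]
time_s: 12.25
tcp_pos: [0.5705, -0.0805, 0.2916]
tcp_rot: [-2.046, -2.383, 0.0]
force: [0.1, 1.1, -1.4]
finger_gap: 0.002
t 12.25 unit xyz mm [ -1.5  -1.3 291.6] F [ 0.1  1.1 -1.4] gap 0.0 toolx deg 98.69 tz [-0.  0. -1.]
```

View pics/c7.png

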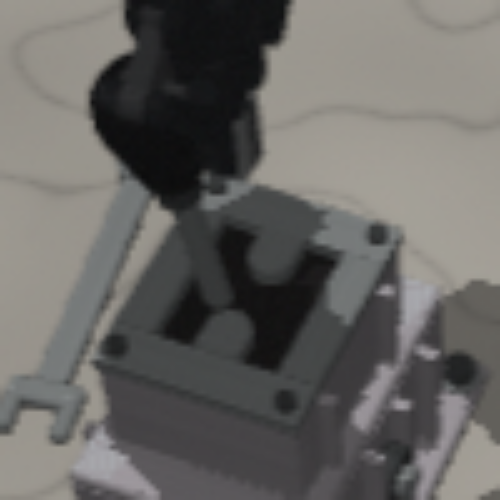

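```bash
python3 -m pendant '{"delta_pos":[[10,0,0],[25,0,0],[10,0,0],[0,-25,0],[0,-30,0],[0,-30,0],[0,-30,0],[0,0,0]],"turn":[0,0,0,0,0,0,0,0],"claw":[0,0,0,0,0,0,0,0]}'
python3 -m pendant '{"delta_pos":[[0,0,0],[0,0,0],[0,0,0],[0,0,0],[0,0,0],[0,0,0],[0,0,0],[0,0,0],[0,0,0],[0,0,0],[0,0,0],[0,0,0]],"turn":[-0.143,-0.143,-0.143,-0.143,-0.143,-0.143,-0.143,-0.143,-0.143,-0.143,-0.143,0],"claw":[0,0,0,0,0,0,0,0,0,0,0,0]}'
python3 - <<'E'
from h import *
rel();shot('scene','scene8');shot('top','top8')
a=cv2.imread('pics/scene8.png')[160:260,210:310];b=cv2.imread('pics/top8.png')[190:290,340:440]
cv2.imwrite('pics/c8.png',np.hstack([cv2.resize(a,(400,400)),cv2.resize(b,(400,400))]))
E
```

```text
time_s: 13.1
tcp_pos: [0.4476, -0.0529, 0.2917]
tcp_rot: [-2.046, -2.383, 0.002]
force: [0.4, -0.0, 0.4]
finger_gap: -0.005
time_s: 14.3
tcp_pos: [0.4507, -0.0531, 0.2922]
tcp_rot: [-0.245, 3.131, -0.001]
force: [-1.3, 0.3, -0.6]
finger_gap: 0.002
t 14.3 unit xyz mm [-115.6   44.3  292.2] F [-1.3  0.3 -0.6] gap 0.0 toolx deg -171.07 tz [ 0.001 -0.001 -1.   ]
```

View pics/c8.png

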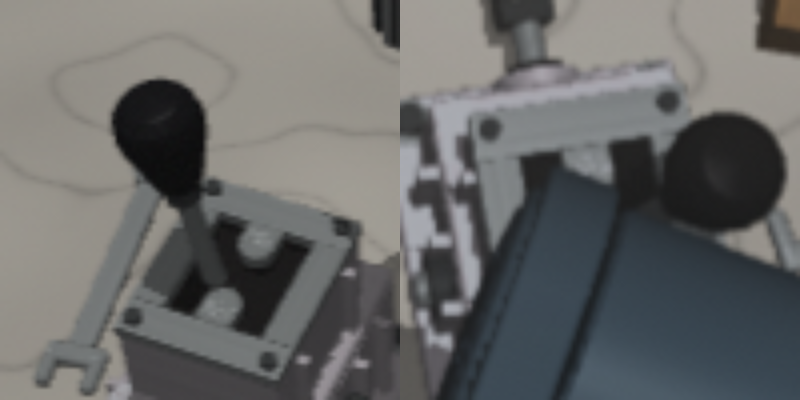

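Run:
```python
from h import *
v=np.load('v.npy');ks=np.array([160,127])/4+[210,160];kt=np.array([725-400,172])/4+[340,190]
g=lambda q:np.r_[(proj('top8',u2w(v,knob_u(*q)))-kt).ravel(),(proj('scene8',u2w(v,knob_u(*q)))-ks).ravel()]
r=least_squares(g,[0,.18]);print(r.x,r.fun,knob_u(*r.x))
```

```text
[-0.01221886  0.16707717] [-1.32128508  0.63344947 -1.83779383 -0.53353015] [-0.00240969 -0.03325777  0.23720069]
```

The lever is in the right-hand lane, with select about 0.167 and shift about -0.01. Next I'll line up behind the knob and push it forward.

```bash
python3 -m pendant '{"delta_pos":[[0,-26,0],[0,-26,0],[0,-26,0],[0,0,0],[-25,0,0],[-25,0,0],[-10,0,0],[0,0,0]],"turn":[0,0,0,0,0,0,0,0],"claw":[0,0,0,0,0,0,0,0]}'
python3 -c "from h import *;rel()"
python3 -m pendant '{"delta_pos":[[-8,0,0],[-4,0,0],[-3,0,0],[-3,0,0],[-3,0,0],[-3,0,0],[0,0,0]],"turn":[0,0,0,0,0,0,0],"claw":[0,0,0,0,0,0,0]}'
python3 - <<'E'
from h import *
rel();shot('scene','scene9');shot('top','top9')
a=cv2.imread('pics/scene9.png')[160:260,210:310];b=cv2.imread('pics/top9.png')[190:290,340:440]
cv2.imwrite('pics/c9.png',np.hstack([cv2.resize(a,(400,400)),cv2.resize(b,(400,400))]))
E
```

```text
time_s: 15.2
tcp_pos: [0.5219, -0.1203, 0.2917]
tcp_rot: [0.242, -3.132, -0.0]
force: [-0.2, 0.1, 0.6]
finger_gap: 0.002
t 15.2 unit xyz mm [-55.6 -33.1 291.7] F [-0.2  0.1  0.6] gap 0.0 toolx deg -171.16 tz [-0.  0. -1.]
time_s: 15.9
tcp_pos: [0.545, -0.1174, 0.292]
tcp_rot: [0.242, -3.131, 0.0]
force: [-3.1, -1.1, 2.6]
finger_gap: -0.001
t 15.9 unit xyz mm [-32.4 -33.8 292. ] F [-3.1 -1.1  2.6] gap -0.0 toolx deg -171.17 tz [-0.001 -0.    -1.   ]
```

View pics/c9.png

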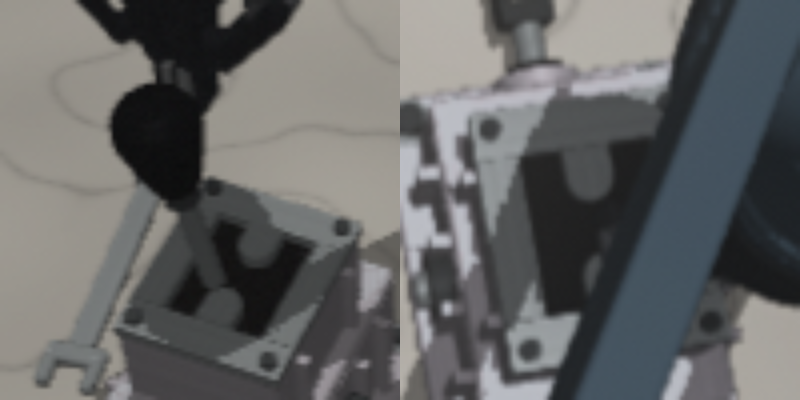

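Contact is made at 3 N. I'll advance in short bursts and watch the force.

```bash
for i in 1; do python3 -m pendant '{"delta_pos":[[-3,0,0],[-3,0,0],[-3,0,0],[-3,0,0],[0,0,0]],"turn":[0,0,0,0,0],"claw":[0,0,0,0,0]}'; done
python3 -c "from h import *;rel()"
python3 -m pendant '{"delta_pos":[[-3,0,0],[-3,0,0],[-3,0,0],[-3,0,0],[0,0,0]],"turn":[0,0,0,0,0],"claw":[0,0,0,0,0]}'
python3 - <<'E'
from h import *
rel();shot('scene','scene10')
a=cv2.imread('pics/scene10.png')[160:260,210:310]
cv2.imwrite('pics/c10.png',cv2.resize(a,(500,500)))
E
```

```text
time_s: 16.5
tcp_pos: [0.5573, -0.1154, 0.2918]
tcp_rot: [-0.242, 3.132, 0.0]
force: [-2.2, -1.7, 1.4]
finger_gap: 0.001
t 16.5 unit xyz mm [-19.8 -33.7 291.8] F [-2.2 -1.7  1.4] gap 0.0 toolx deg -171.16 tz [ 0.  0. -1.]
time_s: 17.0
tcp_pos: [0.5691, -0.1135, 0.2918]
tcp_rot: [-0.242, 3.132, 0.0]
force: [-2.5, -1.5, 1.0]
finger_gap: 0.001
t 17.0 unit xyz mm [ -7.9 -33.7 291.8] F [-2.5 -1.5  1. ] gap 0.0 toolx deg -171.16 tz [ 0.  0. -1.]
```

View pics/c10.png

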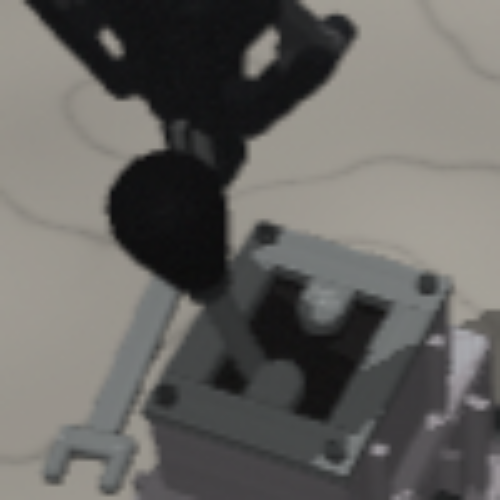

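```bash
python3 -m pendant '{"delta_pos":[[-3,0,0],[-3,0,0],[-3,0,0],[-3,0,0],[-3,0,0],[-3,0,0],[0,0,0]],"turn":[0,0,0,0,0,0,0],"claw":[0,0,0,0,0,0,0]}'
python3 -c "from h import *;rel()"
python3 -m pendant '{"delta_pos":[[-1,0,0],[-1,0,0],[-1,0,0],[-1,0,0],[0,0,0]],"turn":[0,0,0,0,0],"claw":[0,0,0,0,0]}'
python3 -c "from h import *;rel()"
```

```text
time_s: 17.75
tcp_pos: [0.5867, -0.1106, 0.2913]
tcp_rot: [0.242, -3.131, -0.001]
force: [-2.1, -0.4, -2.0]
finger_gap: 0.001
t 17.75 unit xyz mm [  9.9 -33.5 291.3] F [-2.1 -0.4 -2. ] gap 0.0 toolx deg -171.15 tz [-0.001  0.    -1.   ]
time_s: 18.25
tcp_pos: [0.5906, -0.1102, 0.2919]
tcp_rot: [-0.242, 3.132, 0.0]
force: [-3.6, -0.2, -3.3]
finger_gap: -0.004
t 18.25 unit xyz mm [ 13.8 -33.7 291.9] F [-3.6 -0.2 -3.3] gap -0.0 toolx deg -171.16 tz [ 0.  0. -1.]
```

```bash
python3 -m pendant '{"delta_pos":[[-1,0,0],[-1,0,0],[0,0,0]],"turn":[0,0,0],"claw":[0,0,0]}'
python3 -c "from h import *;rel()"
python3 - <<'E'
from h import *
shot('scene','scene11')
a=cv2.imread('pics/scene11.png')[160:260,210:310]
cv2.imwrite('pics/c11.png',cv2.resize(a,(500,500)))
E
```

```text
time_s: 18.55
tcp_pos: [0.5926, -0.1099, 0.2919]
tcp_rot: [-0.242, 3.132, -0.0]
force: [-3.3, -0.5, -2.2]
finger_gap: -0.001
t 18.55 unit xyz mm [ 15.9 -33.7 291.9] F [-3.3 -0.5 -2.2] gap -0.0 toolx deg -171.16 tz [ 0. -0. -1.]
```

View pics/c11.png

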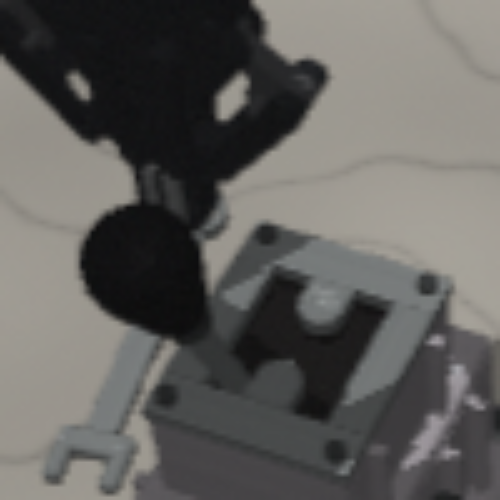

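The lever is well forward and the force is still only about 4 N, so it isn't at the stop yet. I'll add 1 mm steps.

```bash
python3 -m pendant '{"delta_pos":[[-1,0,0],[0,0,0]],"turn":[0,0],"claw":[0,0]}'
python3 -m pendant '{"delta_pos":[[-1,0,0],[0,0,0]],"turn":[0,0],"claw":[0,0]}'
python3 -c "from h import *;rel()"
```

```text
time_s: 18.8
tcp_pos: [0.5936, -0.1097, 0.2919]
tcp_rot: [-0.242, 3.132, -0.0]
force: [-4.3, 0.0, -2.5]
finger_gap: -0.001
time_s: 19.0
tcp_pos: [0.5946, -0.1096, 0.2919]
tcp_rot: [-0.242, 3.132, -0.0]
force: [-3.7, 0.4, -2.8]
finger_gap: 0.001
t 19.0 unit xyz mm [ 17.8 -33.8 291.9] F [-3.7  0.4 -2.8] gap 0.0 toolx deg -171.17 tz [ 0. -0. -1.]
```

```bash
python3 -m pendant '{"delta_pos":[[-0.5,0,0],[0,0,0]],"turn":[0,0],"claw":[0,0]}'
python3 - <<'E'
from h import *
rel();shot('scene','scene12')
v=np.load('v.npy')
for s in(.215,.24,.262):
  for q in (.16,.19):print(s,q,((proj('scene12',u2w(v,knob_u(s,q)))-[210,160])*5).round(0))
a=cv2.imread('pics/scene12.png')[160:260,210:310]
cv2.imwrite('pics/c12.png',cv2.resize(a,(500,500)))
E
```

```text
time_s: 19.2
tcp_pos: [0.595, -0.1095, 0.2919]
tcp_rot: [0.242, -3.132, -0.0]
force: [-3.5, -0.1, -2.7]
finger_gap: 0.003
t 19.2 unit xyz mm [ 18.3 -33.7 291.9] F [-3.5 -0.1 -2.7] gap 0.0 toolx deg -171.16 tz [-0.  0. -1.]
0.215 0.16 [[143. 248.]]
0.215 0.19 [[129. 245.]]
0.24 0.16 [[138. 260.]]
0.24 0.19 [[124. 257.]]
0.262 0.16 [[133. 270.]]
0.262 0.19 [[120. 267.]]
```

View pics/c12.png

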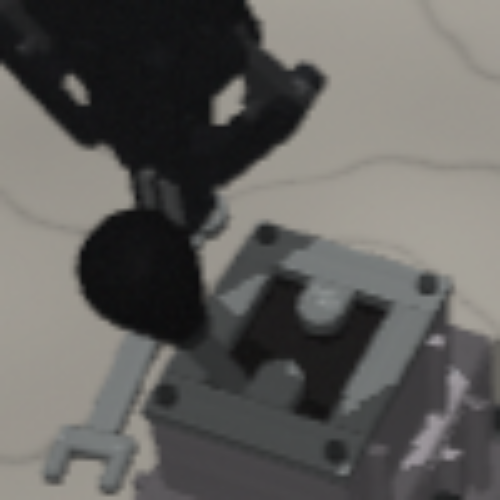

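```bash
python3 -m pendant '{"delta_pos":[[-0.5,0,0],[0,0,0]],"turn":[0,0],"claw":[0,0]}' | grep force
python3 -m pendant '{"delta_pos":[[-0.5,0,0],[0,0,0]],"turn":[0,0],"claw":[0,0]}' | grep force
python3 -m pendant '{"delta_pos":[[-0.5,0,0],[0,0,0]],"turn":[0,0],"claw":[0,0]}' | grep force
```

```text
force: [-3.0, -0.2, -3.0]
force: [-3.5, -0.3, -2.4]
force: [-3.8, -0.8, -2.3]
```

```bash
python3 -m pendant '{"delta_pos":[[-0.5,0,0],[0,0,0]],"turn":[0,0],"claw":[0,0]}' | grep force
python3 -m pendant '{"delta_pos":[[-0.5,0,0],[0,0,0]],"turn":[0,0],"claw":[0,0]}' | grep force
python3 -c "from h import *;rel()"
```

```text
force: [-5.6, -0.4, -3.4]
force: [-6.1, -0.7, -3.1]
t 20.25 unit xyz mm [ 20.4 -33.7 291.7] F [-6.1 -0.7 -3.1] gap 0.0 toolx deg -171.17 tz [-0.001  0.    -1.   ]
```

The force is rising, so the lever is at the end stop. I'll back straight off and check.

```bash
python3 -m pendant '{"delta_pos":[[5,0,0],[20,0,0],[35,0,0],[35,0,0],[25,0,0],[0,20,0],[0,30,-10],[0,30,-10],[0,30,0],[0,0,0],[0,0,0],[0,0,0]],"turn":[0,0,0,0,0,0,0,0,0,0,0,0],"claw":[0,0,0,0,0,0,0,0,0,0,0,0]}'
python3 - <<'E'
from h import *
rel();shot('scene','scene13');shot('top','top13')
a=cv2.imread('pics/scene13.png')[120:320,140:400];b=cv2.imread('pics/top13.png')
cv2.imwrite('pics/c13.png',cv2.resize(a,(780,600)));cv2.imwrite('pics/c13t.png',b)
v=np.load('v.npy')
for s in(.215,.24,.262):
  for q in (.16,.19):print(s,q,((proj('scene13',u2w(v,knob_u(s,q)))-[140,120])*3).round(0),proj('top13',u2w(v,knob_u(s,q))).round(1))
E
```

```text
time_s: 21.45
tcp_pos: [0.4626, -0.0195, 0.3125]
tcp_rot: [-0.241, 3.13, -0.001]
force: [0.5, -0.3, 0.1]
finger_gap: 0.002
t 21.45 unit xyz mm [-98.7  75.6 312.5] F [ 0.5 -0.3  0.1] gap 0.0 toolx deg -171.18 tz [ 0.002 -0.001 -1.   ]
0.215 0.16 [[296. 269.]] [[412.3 205.5]]
0.215 0.19 [[288. 267.]] [[416.  205.2]]
0.24 0.16 [[293. 276.]] [[411.5 202.6]]
0.24 0.19 [[285. 274.]] [[415.2 202.3]]
0.262 0.16 [[290. 282.]] [[410.7 200.1]]
0.262 0.19 [[282. 280.]] [[414.4 199.8]]
```

View pics/c13.png

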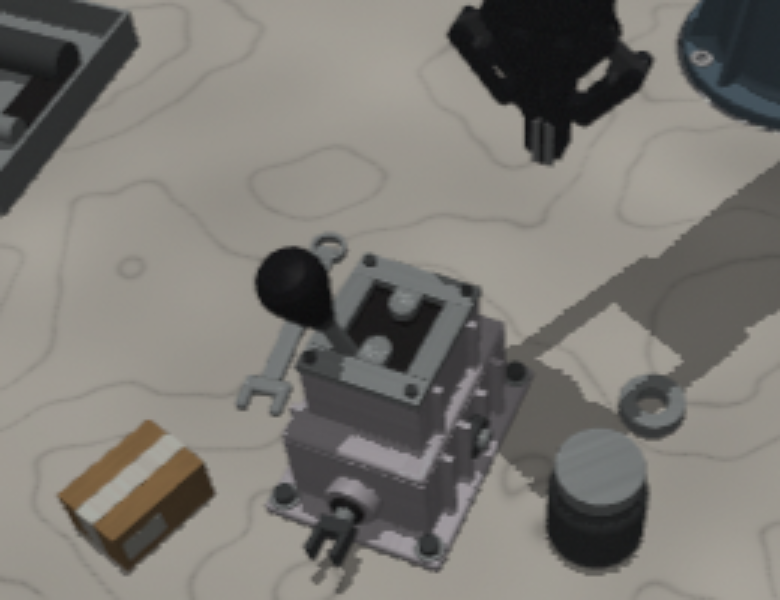

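View pics/c13t.png

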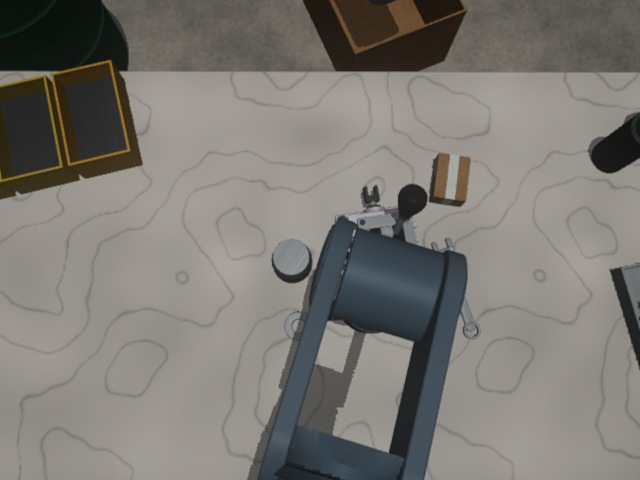

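The knob sits at (412,199) in the top view, which matches shift about 0.26 and select about 0.17. The bystanders haven't moved and the robot is clear.

```bash
python3 -c "from h import *;rel();env.finish_job()"
```

```text
t 21.55 unit xyz mm [-99.   75.4 312. ] F [ 0.5  0.  -0.5] gap -0.0 toolx deg -171.23 tz [ 0.001 -0.    -1.   ]
the job is handed in; nothing more can be done
```

The lever is in third and left there. I pushed it with the side of the closed fingers: forward from second to neutral, across to the right, then forward in the front right slot until the force rose at the end stop. I then backed off clear of it and handed the job in at 21.6 s of the 72 s allowed; no verdict is reported.

- **Lever position:** after backing off, the top view put the knob at shift about 0.26 rad and select about 0.17 rad. The scene view agreed roughly, to about 0.01 to 0.02 rad, with select possibly nearer 0.16. After the sideways push it read select about 0.167 and shift about -0.01, so it crossed through neutral as required.
- **Forces:** moving the lever showed about 3 to 5 N, and at most about 7 N at the end stop. These are readings between moves, so brief peaks during a move were not seen.
- **Bystanders:** the tin, spanner, bearing and carton look unmoved in the final pictures, though I didn't measure them again. The robot was touching nothing, with the force reading near zero.

No check failed. The only disagreement was the 1 to 2 px offset between the two cameras, within the stated calibration.

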